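# Load two meal tokens into the spring token tube

### The job

Put the two red meal tokens from the chopping board away in the spring-loaded token tube, one at a time: lay each on the white spring plate in front of the lips, press it down and slide it back under the lips until it is fully home against the back wall and stays held there by itself. Press gently, no harder than a thumb does, because the lips crack, and leave the lunchbox, spork, cup and bottle cap alone.

Things in the scene. Friction and masses are not known exactly. Their poses are not given: they have to be found in the camera images.
- token_a: red round meal token with a yellow centre, 40 mm across, 6 mm thick, 12 g, lying flat on the left chopping board (board top 18 mm over the counter). Origin: centre of its underside; z up. Slippery on the tube's parts (friction about 0.3), less so under rubber finger pads.
- token_b: the second token, the same as token_a; both must be loaded, in either order.
- stand: black base, 100 x 70 x 14 mm, with a round collar, fixed on the bare counter, holding the upright steel token tube. Origin on the counter under the tube's axis, z up. -x: the tube's open front with the loading ledge; +x: its closed back. More than 15 N on the tube or stand cracks the lips.
- collar (a point): top of the base's collar, on the axis, 34 mm over the counter, 68 mm across. The tube is wedged in it by hand at a height that differs daily and is not measured: the underside of the lips is 30 to 38 mm above this point, so feel for it. The tube does not slip under 60 N.
- bore (a point): the tube's axis at counter level, axes as the stand's. Bore 42 mm, wall to radius 24.5 mm. Round the back half (92 degrees either way from +x) the wall is full height, topped by a flat lip, 4 mm thick, that overhangs the bore by 4 mm (inner edge at radius 17 mm). A token is home with its centre on the axis (1 mm play), against the back wall; the spring then lifts it against the lips.
- mouth (a point): point at counter level 15 mm in front of the axis, below the centre of a token laid ready on the spring plate: there it is clear of the lips (clear from 12 mm on). The front half of the wall is cut down to a rigid sill 7 mm below the lips' underside; a ledge 40 mm wide at sill level runs to 45 mm in front of the axis. A token pressed flat on the sill passes 1 mm below the lips.
- plate (a point): axis point at the lips' lowest height, 64 mm over the counter (fixed to the stand). The white spring plate, a 40 mm disc filling the bore, rests empty 0 to 5.5 mm below the lips' underside (not measured). It sinks level: 2.6 N, plus 0.22 N per mm, range 32 mm; a token pressed on it meets the rigid sill after 1.5 to 7 mm. With one token in, that token is the plate, level with the lips' underside.
- lunchbox: sky-blue lunchbox with a pale clip-on lid, 140 x 190 x 62 mm, loose on the right board. Origin: centre of its underside. Leave it.
- spork: steel spork, 160 mm long along its x, 5 mm thick, flat on the right board. Leave it.
- cup: clear acrylic cup, 72 mm across, 95 mm high, on the left board behind the tokens. Origin: centre of its foot. Leave it.
- bottle_cap: steel screw cap of a bottle, 42 mm across, 34 mm long, lying on its side on the left board. Not a token: leave it.

How it is judged:
On the way:
1. the first token is home under the lips, let go and held by the tube alone, before the second is brought (((horizontal distance between token_a and bore below 0.003 m and z of token_a in the frame of bore below 0.067 m and linear speed of token_a below 0.02 m/s and contact force between the fingers and token_a below 0.05 N and horizontal distance between token_b and bore above 0.01 m) or (horizontal distance between token_b and bore below 0.003 m and z of token_b in the frame of bore below 0.067 m and linear speed of token_b below 0.02 m/s and contact force between the fingers and token_b below 0.05 N and horizontal distance between token_a and bore above 0.01 m))), for 0.2 s.
At the end, for the whole second after the job is handed in: both tokens lie still in the tube under its lips: centres within 3 mm of the tube's axis, undersides less than 67 mm above the counter (under the lips they are at most 66 mm, on top of them at least 68 mm) (horizontal distance between each of token_a, token_b and bore below 0.003 m and z of each of token_a, token_b in the frame of bore below 0.067 m and linear speed of each of token_a, token_b below 0.02 m/s); the robot touches nothing.
It fails at once if the tube or its stand takes more than 15 N from the robot or a token (contact force between any of the fingers, the arm, token_a, token_b and stand above 15 N).
It fails at once if the cup, spork, bottle cap or lunchbox is shifted by more than 15 mm (distance of any of cup, spork, bottle_cap, lunchbox from where it was at the start of the episode above 0.015 m).
It also fails if it takes over 69 s, if anything falls off the work surface, if the arm or the gripper's body presses on something with over 40 N, if the wrist force passes 120 N, or if a joint passes its speed limit or range.

### The arm

A 6-joint arm with a two-finger parallel gripper is mounted at the origin on the work surface. World frame = base frame: x ahead of the robot, y to its left, z up, the work surface at z = 0. Lengths are in m, angles in rad, forces in N, time in s.
With the tool pointing down it reaches from about 0.35 to 0.775 m from the base axis. Payload 7.3 kg.
Tool frame: the origin (TCP) lies at the centre of the arm's flange, where the gripper is bolted on; the fingertips stand 178 mm ahead of it and the grasp point (between the pads) lies 159 mm ahead of it; x points along the fingers, y is the direction in which the jaws open and shut, and the axes are right-handed (so a half turn about x gives the same grasp; the last joint's range is limited). The gripper opens to 92 mm and grips with 3 to 60 N. Pads are 19 mm wide; open, the fingers measure 130 mm over their backs; the gripper's body (75 mm by 190 mm) begins 47 mm behind the grasp point.
Start: joints at [0.984, 0.342, 1.524, -0, 1.275, -0.146], TCP at [0.224, 0.475, 0.405] pointing down, gripper open.
Joint ranges: [-2.53, 2.53], [-0.77, 2.02], [0.04, 2.7], [-1, 4.14], [0.28, 2.66], [-3.11, 3.11]. Speed limits (rad/s): [2.57, 2.57, 3.14, 3.14, 3.14, 3.14].

### API

Orientations are given as [roll, pitch, yaw] about the fixed x, y, z axes, in that order (R = Rz(yaw) Ry(pitch) Rx(roll)).
In Python, from cell import readout, cams, workorder gives the robot as it stands.
- The arm moves only by the shell command python3 -m inch 'ROWS' [FORCE]. ROWS is text: rows parted by semicolons, each of 5 numbers parted by spaces: the shift along the world's x, y, z in mm, then the turn about the world's z in rad, then the opening, from 0 (shut) to 1 (fully open). A call has 1 to 8 rows; each row shifts and turns the commanded pose from where the row before left it; what a row does not reach is not made up. A row lasts 1/12 s, in which the tool goes at most 41.7 mm and 7.16 degrees, less where a joint would pass 70% of its speed; a pose out of reach is approached as far as the arm can. A call is refused whole if a number of a shift passes 41.7 or a number of a turn 0.125, either way. A call with a gripper value outside its range is refused whole. The fingers move at their own pace and stop on an object; FORCE is the grip in N (left out, the last holds). Time passes only in rows, so rows that do not move let the fingers close. It gives the time, the measured TCP pose, the force and the opening at its end, in the units of the state.
- readout.observe(): the state, without advancing time (a new reading comes with each control period).
- cams.read_camera(name): name is "scene" or "top" or "wrist"; returns a dict with "color" (384x512x3 uint8, red, green, blue), "fx", "fy", "cx", "cy" (pixels), "dist_coeffs" ([k1, k2, p1, p2, k3] as OpenCV has them; the pictures are not rectified), "world_to_cam" (4x4, takes a point from world to camera coordinates); the wrist camera has in their place "T_tool_cam" (4x4, takes a point from camera to tool coordinates, whose origin is the TCP and whose axes are the tool frame's). Camera axes: x right, y down, z forward; pixel columns grow to the right and rows downward; lengths in m; the calibration is good to about 2 mm. A picture is of the moment at which its call begins: read the wrist's pose just before it. There is no depth.
- workorder.hand_in(): hands the job in, once; it reports no verdict.
The state is a dict: "time": time; "qpos": joint angles; "qvel": joint speeds; "joint_efforts": joint torques, N m; "tool_pos": TCP position; "tool_rot": TCP orientation; "contact_force": force on the tool from outside, world axes, zero at the start; "torque": the same for the moment, N m; "opening": finger opening in m.
Only numpy, scipy, OpenCV 4.12 (cv2) and the standard library are available. Lean on these libraries where they do the work, as an engineer would, in place of code of your own. Each camera call takes 0.05 s, during which the arm holds its last target.

## Working session

There is one attempt and no reset: what is moved stays moved. The work goes in short steps, Python scripts to look and compute and a shell command to move; the robot and the scene stay as the last step left them, time stands still between calls to the robot, and variables do not carry over. Pictures are saved under pics/ and viewed, and the job is handed in when it is done.

```bash
ls -R . | head -30; mkdir -p pics; python3 - <<'E'
from cell import readout, cams, workorder
import cv2, json, numpy as np
print(readout.observe())
for n in ["scene","top","wrist"]:
    c=cams.read_camera(n)
    cv2.imwrite(f"pics/{n}0.png",c["color"][:,:,::-1])
    print(n,{k:(np.round(v,4).tolist() if not isinstance(v,float) else v) for k,v in c.items() if k!="color"})
E
```

```text
.:
pics

./pics:
{'time': 0.0, 'qpos': array([ 9.84011173e-01,  3.42779526e-01,  1.52505436e+00, -2.30119479e-05,
        1.27540396e+00, -1.46035935e-01]), 'qvel': array([ 0.00105251,  0.00071783,  0.00015379, -0.00068567,  0.00343533,
        0.00245477]), 'joint_efforts': array([-1.62954784e-03, -4.31219566e+01, -2.44224733e+01,  7.16647971e-02,
        5.56956267e-02, -1.15626049e-04]), 'tool_pos': array([0.22389695, 0.47471152, 0.40400222]), 'tool_rot': array([-1.70345815,  1.56915099, -2.14420065]), 'contact_force': array([-0.41771164,  0.45294167,  0.02874393]), 'torque': array([ 0.05306586,  0.02183819, -0.01238934]), 'opening': 0.09177290541119597}
scene {'fx': 425.73258975305384, 'fy': 425.73258975305384, 'cx': 259.37939893931105, 'cy': 181.75716101627256, 'dist_coeffs': [-0.0618, 0.0, 0.0, 0.0, 0.0], 'world_to_cam': [[-0.7902, 0.6129, 0.0011, 0.4471], [0.509, 0.6572, -0.5559, -0.2528], [-0.3414, -0.4387, -0.8313, 1.3218], [0.0, 0.0, 0.0, 1.0]]}
top {'fx': 369.20705121067783, 'fy': 369.20705121067783, 'cx': 246.99943453303794, 'cy': 193.83127320536252, 'dist_coeffs': [0.0268, 0.0, 0.0, 0.0, 0.0], 'world_to_cam': [[0.0017, -1.0, -0.006, 0.0084], [-0.9761, -0.0003, -0.2175, 0.557], [0.2175, 0.0062, -0.976, 0.8303], [0.0, 0.0, 0.0, 1.0]]}
wrist {'fx': 314.96076123706905, 'fy': 314.96076123706905, 'cx': 252.1102951622706, 'cy': 195.4701407340495, 'dist_coeffs': [-0.0516, 0.0, 0.0, 0.0, 0.0], 'T_tool_cam': [[-0.0004, -0.3086, 0.9512, 0.0199], [1.0, 0.0002, 0.0005, -0.0002], [-0.0003, 0.9512, 0.3086, -0.0841], [0.0, 0.0, 0.0, 1.0]]}
```

View pics/scene0.png

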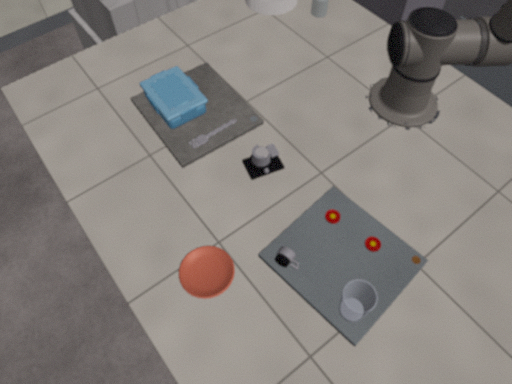

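View pics/top0.png

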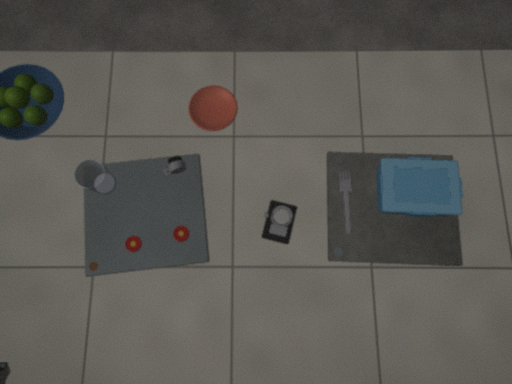

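View pics/wrist0.png

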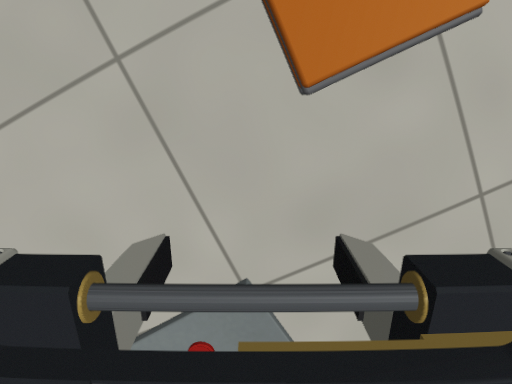

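```bash
cat > h.py <<'E'
import numpy as np, cv2
from cell import readout, cams
from scipy.spatial.transform import Rotation as R
def ray(c,uv,T=None):
    K=np.array([[c['fx'],0,c['cx']],[0,c['fy'],c['cy']],[0,0,1]])
    p=cv2.undistortPoints(np.array(uv,float).reshape(-1,1,2),K,np.array(c['dist_coeffs'],float)).reshape(-1,2)
    d=np.c_[p,np.ones(len(p))]
    if T is None: T=np.linalg.inv(c['world_to_cam'])
    return T[:3,3], d@T[:3,:3].T
def toplane(c,uv,z,T=None):
    o,d=ray(c,uv,T); return o+d*((z-o[2])/d[:,2])[:,None]
def proj(c,P,T=None):
    K=np.array([[c['fx'],0,c['cx']],[0,c['fy'],c['cy']],[0,0,1]])
    W=c['world_to_cam'] if T is None else np.linalg.inv(T)
    q=np.atleast_2d(P)@W[:3,:3].T+W[:3,3]
    return cv2.projectPoints(q,np.zeros(3),np.zeros(3),K,np.array(c['dist_coeffs'],float))[0].reshape(-1,2)
def wristT(c,s):
    T=np.eye(4);T[:3,:3]=R.from_euler('xyz',s['tool_rot']).as_matrix();T[:3,3]=s['tool_pos']
    return T@np.array(c['T_tool_cam'])
def blobs(mask,amin=20):
    n,l,st,ce=cv2.connectedComponentsWithStats(mask.astype(np.uint8))
    return [(ce[i],st[i]) for i in range(1,n) if st[i,4]>=amin]
def red(img):
    h=cv2.cvtColor(img,cv2.COLOR_RGB2HSV)
    return (((h[...,0]<8)|(h[...,0]>172))&(h[...,1]>180)&(h[...,2]>70))
E
python3 - <<'E'
from h import *
for n in ["top","scene"]:
    c=cams.read_camera(n); im=c['color']
    print(n)
    for ce,st in blobs(red(im),30):
        m=cv2.minAreaRect
        print(ce,st, toplane(c,[ (st[0]+(st[2]-1)/2,st[1]+(st[3]-1)/2)],.024)[0])
    if n=="top": a,b=im[190:255,250:310],10
    else: a,b=im[135:185,235:290],12
    cv2.imwrite(f"pics/{n}z.png",cv2.resize(a,None,fx=b,fy=b,interpolation=cv2.INTER_CUBIC)[:600,:,::-1])
    g=cv2.cvtColor(im,cv2.COLOR_RGB2GRAY); dk=(g<38)
    for ce,st in blobs(dk,150):
        if (n=="top" and abs(ce[0]-280)<20 and abs(ce[1]-222)<20) or (n=="scene" and abs(ce[0]-263)<20 and abs(ce[1]-163)<20): print("dark",ce,st)
s=readout.observe();Rm=R.from_euler('xyz',s['tool_rot']).as_matrix();print(np.round(Rm,3))
E
```

```text
top
dark [275.07167235 226.90102389] [263 201  30  42 293]
scene
[332.11458333 216.42708333] [326 210  13  13  96] [0.46904096 0.17247383 0.024     ]
[372.5        243.72727273] [366 237  14  14 110] [0.44356294 0.2886675  0.024     ]
dark [253.08219178 168.34246575] [243 157  22  21 219]
[[-0.     0.427  0.904]
 [-0.001  0.904 -0.427]
 [-1.    -0.001 -0.   ]]
```

View pics/topz.png

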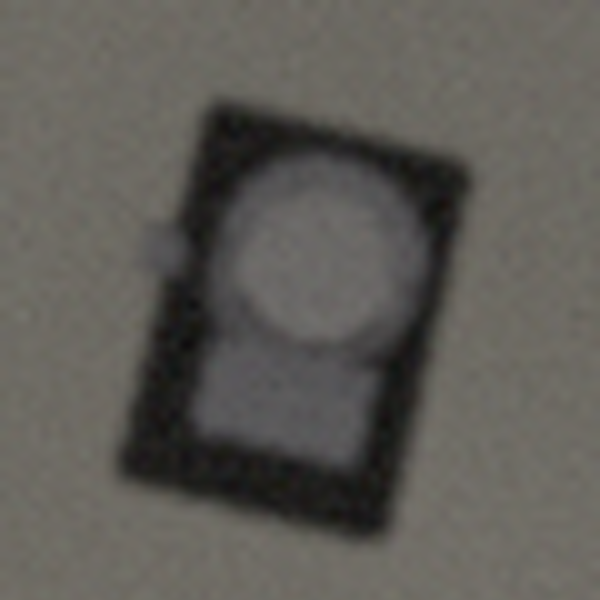

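View pics/scenez.png

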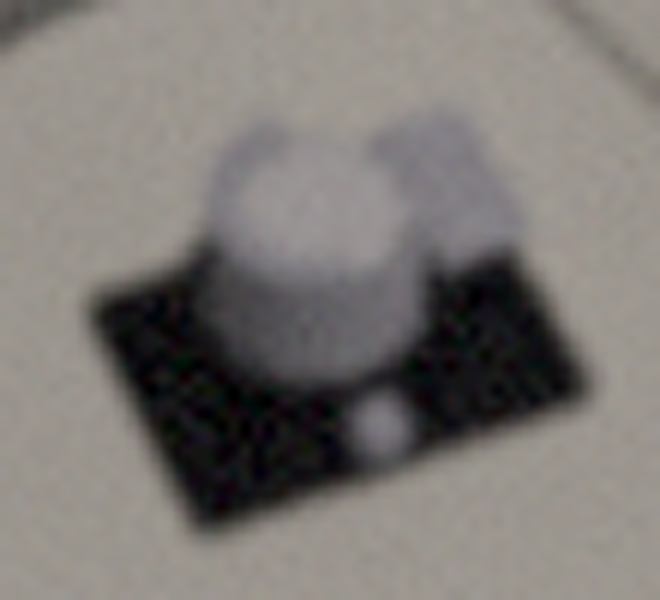

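```bash
python3 - <<'E'
from h import *
c=cams.read_camera("top"); im=c['color']
h=cv2.cvtColor(im,cv2.COLOR_RGB2HSV)
m=((h[...,0]<8)|(h[...,0]>172))&(h[...,1]>150)&(h[...,2]>50); m[:190]=0
for ce,st in blobs(m,30): print(ce,st,toplane(c,[(st[0]+(st[2]-1)/2,st[1]+(st[3]-1)/2)],.024)[0])
f=lambda p,o,s:[( (u+.5)/s-.5+o[0],(v+.5)/s-.5+o[1]) for u,v in p]
C=toplane(c,f([(215,100),(470,165),(390,535),(120,475)],(250,190),10),.014)
print("corners",np.round(C,4)); 
for i in range(4):
    d=C[(i+1)%4]-C[i]; print(np.linalg.norm(d[:2]),np.degrees(np.arctan2(d[1],d[0])))
print("ctr",C.mean(0))
print("plate@66",toplane(c,f([(315,255)],(250,190),10),.066))
print("ledge@59 ",toplane(c,f([(212,350),(385,370),(365,468),(190,428)],(250,190),10),.061))
c=cams.read_camera("scene")
C=toplane(c,f([(90,300),(205,530),(590,390),(510,250)],(235,135),12),.014)
print("scene corners",np.round(C,4))
for i in range(2):
    d=C[(i+1)%4]-C[i]; print(np.linalg.norm(d[:2]),np.degrees(np.arctan2(d[1],d[0])))
print("plate@66",toplane(c,f([(320,205)],(235,135),12),.066))
E
```

```text
[180.86363636 233.43939394] [174 227  15  14 132] [0.46531531 0.17141409 0.024     ]
[133.10869565 243.4057971 ] [126 237  15  14 138] [0.44093873 0.28750489 0.024     ]
corners [[ 0.5527 -0.0517  0.014 ]
 [ 0.536  -0.1158  0.014 ]
 [ 0.4431 -0.0935  0.014 ]
 [ 0.4578 -0.027   0.014 ]]
0.06625877736566399 -104.61594980249583
0.09556854771841435 166.4882613612348
0.06814042814928672 77.55877571338036
0.09813652625464145 -14.610624205377938
ctr [ 0.49738921 -0.07200074  0.014     ]
plate@66 [[ 0.5044848  -0.07179536  0.066     ]]
ledge@59  [[ 0.48250417 -0.04741163  0.061     ]
 [ 0.47779635 -0.08826178  0.061     ]
 [ 0.45463749 -0.0830283   0.061     ]
 [ 0.46399458 -0.04199032  0.061     ]]
scene corners [[ 0.5383 -0.1138  0.014 ]
 [ 0.5561 -0.0466  0.014 ]
 [ 0.4635 -0.0236  0.014 ]
 [ 0.4527 -0.0658  0.014 ]]
0.06952856068263928 75.17649554361715
0.09536563108287097 166.06177979981476
plate@66 [[ 0.50441115 -0.07146041  0.066     ]]
```

```bash
python3 -m inch '27 -23 -13 0.025 0.7;27 -23 -13 0.025 0.7;27 -23 -13 0.025 0.7;27 -23 -13 0.025 0.7;27 -23 -13 0.025 0.7;27 -23 -13 0.025 0.7;27 -23 -13 0.025 0.7;27 -23 -13 0.022 0.7' 5
python3 -m inch '0 0 0 0 0.7'
python3 - <<'E'
from h import *
s=readout.observe(); c=cams.read_camera("wrist"); im=c['color']
print(s['time'],s['tool_pos'],np.degrees(s['tool_rot']),s['opening'],s['contact_force'])
cv2.imwrite("pics/w1.png",im[:,:,::-1]); T=wristT(c,s)
h=cv2.cvtColor(im,cv2.COLOR_RGB2HSV)
m=((h[...,0]<8)|(h[...,0]>172))&(h[...,1]>150)&(h[...,2]>50)
for ce,st in blobs(m,80): print(ce,st,toplane(c,[(st[0]+(st[2]-1)/2,st[1]+(st[3]-1)/2)],.024,T)[0])
m=R.from_euler('xyz',s['tool_rot']).as_matrix(); print(np.degrees(np.arctan2(m[1,1],m[0,1])), m[:,0])
E
```

```text
time: 1.02
tool_pos: [0.4411, 0.2895, 0.3002]
tool_rot: [0.973, 1.57, 0.73]
contact_force: [0.3, 1.1, -0.4]
opening: 0.0642
time: 1.1
tool_pos: [0.4435, 0.2871, 0.2984]
tool_rot: [-1.715, 1.568, -1.962]
contact_force: [-0.3, -0.2, -0.1]
opening: 0.0641
1.1 [0.44348549 0.28706287 0.29843785] [ -98.23883603   89.8556149  -112.41360567] 0.06409295337833909 [-0.30271932 -0.22185409 -0.05109227]
[253.02698864 194.51278409] [ 231  173   45   44 1408] [0.44097881 0.28765843 0.024     ]
[135.41501976 242.21870883] [116 229  42  32 759] [0.46130831 0.17403437 0.024     ]
75.82525616240623 [-9.60847791e-04 -2.32962115e-03 -9.99996825e-01]
```

View pics/w1.png

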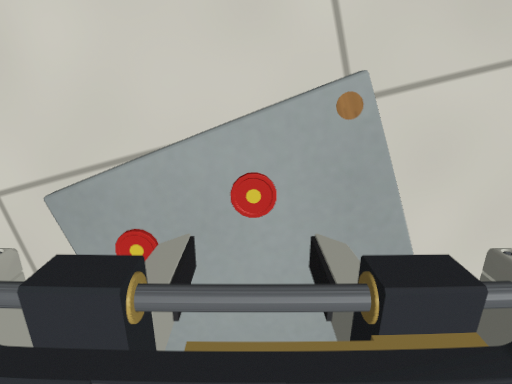

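```bash
python3 -m inch '-1 0.5 -20 0 0.65;-1 0.5 -20 0 0.65;0 0 -20 0 0.65;0 0 -18 0 0.65;0 0 -10 0 0.65;0 0 0 0 0.65'
python3 - <<'E'
from h import *
s=readout.observe(); c=cams.read_camera("wrist"); im=c['color']
print(s['time'],s['tool_pos'],s['opening'],s['contact_force'])
cv2.imwrite("pics/w2.png",im[:,:,::-1]); T=wristT(c,s)
h=cv2.cvtColor(im,cv2.COLOR_RGB2HSV)
m=((h[...,0]<8)|(h[...,0]>172))&(h[...,1]>150)&(h[...,2]>50)
for ce,st in blobs(m,80): print(ce,st,toplane(c,[(st[0]+(st[2]-1)/2,st[1]+(st[3]-1)/2)],.024,T)[0])
E
```

```text
time: 1.65
tool_pos: [0.4369, 0.2922, 0.2112]
tool_rot: [-2.513, 1.567, -2.756]
contact_force: [-0.6, -0.7, 1.1]
opening: 0.0597
1.65 [0.43688243 0.29218599 0.21117538] 0.05967152436848267 [-0.58655059 -0.70047983  1.10328428]
[247.2406015  251.07769424] [ 215  221   65   62 2793] [0.44037533 0.28764066 0.024     ]
```

View pics/w2.png

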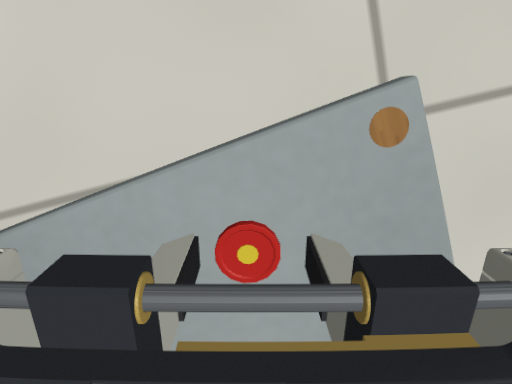

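```bash
python3 -m inch '2 -2 0 0 0.65;2 -2 -5 0 0.65;0 -0.5 -5 0 0.65;0 0 -3 0 0.65;0 0 0 0 0.65;0 0 0 0 0.65'
python3 - <<'E'
from h import *
s=readout.observe(); c=cams.read_camera("wrist"); im=c['color']
print(s['time'],s['tool_pos'],s['opening'],s['contact_force'])
cv2.imwrite("pics/w3.png",im[:,:,::-1])
E
```

```text
time: 2.2
tool_pos: [0.4419, 0.2872, 0.1996]
tool_rot: [-2.682, 1.57, -2.926]
contact_force: [-0.2, -0.3, 0.1]
opening: 0.0598
2.2 [0.44193721 0.28724814 0.1996157 ] 0.059790310733785657 [-0.23480526 -0.31856413  0.13108603]
```

View pics/w3.png

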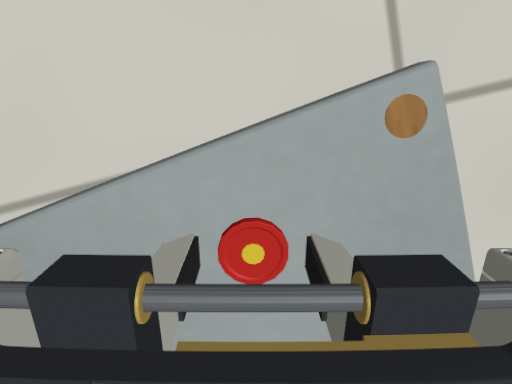

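```bash
python3 -m inch '0 0 -1.5 0 0.65;0 0 0 0 0.4;0 0 0 0 0.3;0 0 0 0 0.3;0 0 0 0 0.3' 6
python3 -m inch '0 0 4 0 0.3;0 0 8 0 0.3;0 0 12 0 0.3;0 0 16 0 0.3;0 0 0 0 0.3'
python3 - <<'E'
from h import *
s=readout.observe(); c=cams.read_camera("wrist"); im=c['color']
print(s['time'],s['tool_pos'],s['opening'],s['contact_force'])
cv2.imwrite("pics/w4.png",im[:,:,::-1])
E
```

```text
time: 2.67
tool_pos: [0.442, 0.2874, 0.1983]
tool_rot: [1.177, 1.571, 0.933]
contact_force: [-0.0, -0.5, 1.5]
opening: 0.0395
time: 3.08
tool_pos: [0.4428, 0.2878, 0.2414]
tool_rot: [0.691, 1.565, 0.447]
contact_force: [0.2, -0.3, 0.8]
opening: 0.0397
3.0833 [0.44281771 0.28777475 0.24137011] 0.039651297248180443 [ 0.16054096 -0.31323117  0.76762174]
```

View pics/w4.png

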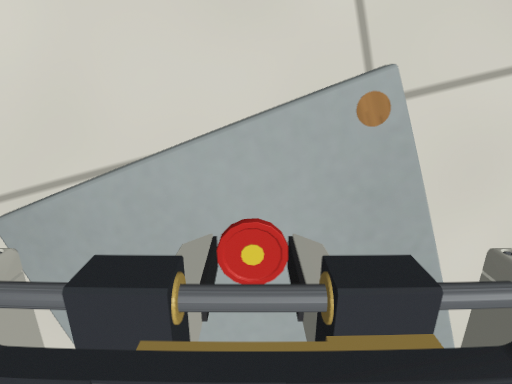

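```bash
python3 -m inch '3 -15 15 0 0.3;3 -25 15 0 0.3;3 -30 15 0 0.3;3 -35 15 0 0.3;3 -35 15 0 0.3;3 -35 14 0 0.3;3 -35 0 0 0.3;3 -35 0 0 0.3'
python3 -m inch '4 -30 0 0 0.3;4 -30 0 0 0.3;4 -25 0 0 0.3;3 -15 0 0 0.3;0 -11 0 0 0.3;0 0 0 0 0.3;0 0 0 0 0.3;0 0 0 0 0.3'
python3 - <<'E'
from h import *
s=readout.observe(); c=cams.read_camera("wrist"); im=c['color']
print(s['time'],s['tool_pos'],s['opening'],s['contact_force'])
cv2.imwrite("pics/w5.png",im[:,:,::-1]);np.savez("w5.npz",T=wristT(c,s),im=im)
m=R.from_euler('xyz',s['tool_rot']).as_matrix(); print(np.degrees(np.arctan2(m[1,1],m[0,1])), m[:,0])
E
```

```text
time: 3.8
tool_pos: [0.4658, 0.0407, 0.3278]
tool_rot: [0.22, 1.569, -0.023]
contact_force: [0.0, 0.4, 0.5]
opening: 0.0396
time: 4.47
tool_pos: [0.4807, -0.0678, 0.327]
tool_rot: [2.612, 1.57, 2.369]
contact_force: [-1.3, 0.3, -0.5]
opening: 0.0394
4.4667 [ 0.48069997 -0.06780519  0.32701207] 0.03944872415944746 [-1.29688671  0.3108467  -0.50342843]
76.06386190184809 [-6.78918243e-04  6.61539343e-04 -9.99999551e-01]
```

View pics/w5.png

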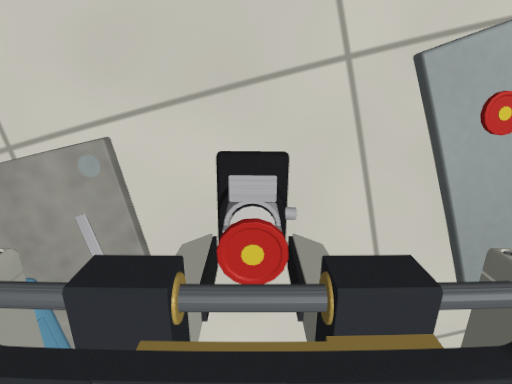

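```bash
python3 -m inch '17 -4 0 0 0.3;17 -4 0 0 0.3;17 -4 0 0 0.3;17 -4 0 0 0.3;0 0 0 0 0.3;0 0 0 0 0.3'
python3 - <<'E'
from h import *
s=readout.observe(); c=cams.read_camera("wrist"); im=c['color']
print(s['time'],s['tool_pos'],s['opening'],s['contact_force'])
np.savez("w6.npz",T=wristT(c,s),im=im)
cv2.imwrite("pics/w6.png",cv2.resize(im[60:240,180:330],None,fx=3.3,fy=3.3,interpolation=cv2.INTER_CUBIC)[:,:,::-1])
m=R.from_euler('xyz',s['tool_rot']).as_matrix(); print(np.degrees(np.arctan2(m[1,1],m[0,1])), m[:,0])
E
```

```text
time: 5.02
tool_pos: [0.549, -0.0837, 0.3268]
tool_rot: [2.9, 1.57, 2.658]
contact_force: [-0.3, -0.1, -0.4]
opening: 0.0393
5.0167 [ 0.54901832 -0.08371161  0.32679788] 0.039286246030088054 [-0.31880119 -0.14454503 -0.37899954]
76.11260813074666 [-8.80444383e-04  4.62760581e-04 -9.99999505e-01]
```

View pics/w6.png

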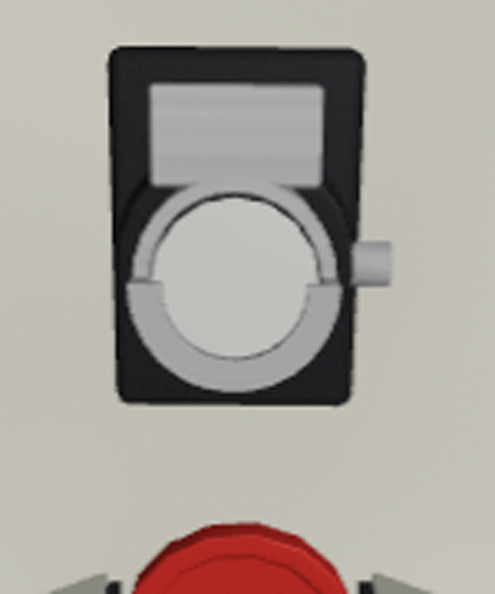

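```bash
python3 - <<'E'
from h import *
c=cams.read_camera("wrist"); T=np.load("w6.npz")['T']; s=3.3
f=lambda p:[((u+.5)/s-.5+180,(v+.5)/s-.5+60) for u,v in p]
print("cam z",T[2,3])
for h in (.066,.068,.070,.072,.074,.076):
    P=toplane(c,f([(127,284),(342,284),(235,392),(163,284),(308,284),(235,357)]),h,T)
    L=toplane(c,f([(149,84),(323,84)]),h-.011,T)
    mid=(P[0]+P[1])/2; x=(P[2]-mid)
    print(h,"outer",np.linalg.norm(P[0]-P[1]),"inner",np.linalg.norm(P[3]-P[4]),"rad back",np.linalg.norm(x),"dirLR",np.degrees(np.arctan2(*(P[1]-P[0])[[1,0]])),"dirx",np.degrees(np.arctan2(x[1],x[0])),"mid",mid[:2],"ledgeW",np.linalg.norm(L[0]-L[1]), "ledge dist",np.linalg.norm(L.mean(0)[:2]-mid[:2]))
P=toplane(c,f([(108,47),(365,49),(350,404),(117,402)]),.014,T)
for i in range(4):
    d=P[(i+1)%4]-P[i]; print(np.linalg.norm(d[:2]),np.degrees(np.arctan2(d[1],d[0])))
E
```

```text
cam z 0.3069637678767587
0.066 outer 0.049927803541784326 inner 0.033662515654473826 rad back 0.025928880766014056 dirLR 76.12147531979709 dirx -13.679405255382942 mid [ 0.50373791 -0.07368538] ledgeW 0.04006396050157303 ledge dist 0.04450291663558477
0.068 outer 0.049513402621830904 inner 0.03338311667303282 rad back 0.02571367097746809 dirLR 76.12147531979711 dirx -13.67940525538287 mid [ 0.50343474 -0.07360266] ledgeW 0.039745946837630906 ledge dist 0.0441359503606705
0.07 outer 0.0490990017018775 inner 0.033103717691591844 rad back 0.025498461188921913 dirLR 76.1214753197971 dirx -13.679405255382914 mid [ 0.50313156 -0.07351995] ledgeW 0.03942793317368879 ledge dist 0.043768984086892
0.072 outer 0.048684600781924076 inner 0.03282431871015086 rad back 0.02528325140037584 dirLR 76.12147531979714 dirx -13.6794052553829 mid [ 0.50282839 -0.07343723] ledgeW 0.039109919509746696 ledge dist 0.043402017814277626
0.074 outer 0.04827019986197066 inner 0.03254491972870988 rad back 0.025068041611829767 dirLR 76.12147531979711 dirx -13.679405255382886 mid [ 0.50252521 -0.07335451] ledgeW 0.03879190584580458 ledge dist 0.043035051542857555
0.076 outer 0.047855798942017275 inner 0.03226552074726889 rad back 0.024852831823283593 dirLR 76.12147531979703 dirx -13.679405255382962 mid [ 0.50222204 -0.07327179] ledgeW 0.03847389218186248 ledge dist 0.04266808527266243
0.06822576651886833 75.70480391893808
0.09782901723535702 -14.454693428062278
0.06811843054527614 -104.38985602269858
0.0977162370337702 165.60811345560495
```

```bash
python3 - <<'E'
from h import *
d=np.load("w6.npz"); c=cams.read_camera("wrist"); T=np.array(c['T_tool_cam'])
h=cv2.cvtColor(d['im'],cv2.COLOR_RGB2HSV)
m=((h[...,0]<8)|(h[...,0]>172))&(h[...,1]>150)&(h[...,2]>50)
y=(h[...,0]>20)&(h[...,0]<35)&(h[...,1]>180)&(h[...,2]>120); y[300:]=0
for mm in (m,y):
  for ce,st in blobs(mm,80):
    o,r=ray(c,[ce],T); k=(.1743-o[0])/r[0,0]; print(ce,st,(o+r*k)[0])
E
python3 -m inch '-15 3.5 0 0 0.3;-15 3.5 0 0 0.3;-15 3.5 -10 0 0.3;-15 3.5 -20 0 0.3;0 0 -20 0 0.3;0 0 -15 0 0.3;0 0 0 0 0.3;0 0 0 0 0.3'
```

```text
[504.54434783  32.22782609] [495   8  17  46 575] [ 0.1743      0.11643942 -0.11341267]
[252.14363636 251.14151515] [ 216  219   73   65 3300] [ 1.74300000e-01 -1.26834364e-04 -2.05182981e-03]
[252.22865014 254.46280992] [241 245  23  20 363] [ 1.74300000e-01 -7.93610402e-05 -8.48702428e-06]
time: 5.83
tool_pos: [0.4885, -0.0704, 0.2623]
tool_rot: [3.026, 1.569, 2.783]
contact_force: [0.5, -0.9, -0.3]
opening: 0.0394
```

```bash
python3 -m inch '0 0 -4 0 0.3;0 0 -4 0 0.3;0 0 0 0 0.3;0 0 0 0 0.3'; for i in 1; do python3 -m inch '0 0 -2 0 0.3;0 0 0 0 0.3'; done; python3 -m inch '0 0 -2 0 0.3;0 0 0 0 0.3'
```

```text
time: 6.17
tool_pos: [0.489, -0.0707, 0.2545]
tool_rot: [0.244, 1.57, -0.0]
contact_force: [-0.0, -0.3, -0.2]
opening: 0.0394
time: 6.33
tool_pos: [0.489, -0.0707, 0.2522]
tool_rot: [0.721, 1.571, 0.477]
contact_force: [-0.2, 0.2, -0.7]
opening: 0.0394
time: 6.5
tool_pos: [0.4889, -0.0706, 0.25]
tool_rot: [2.766, 1.57, 2.522]
contact_force: [-0.1, 0.4, -0.6]
opening: 0.0397
```

```bash
python3 -m inch '0 0 -1.5 0 0.3;0 0 0 0 0.3'; python3 -m inch '0 0 -1.5 0 0.3;0 0 0 0 0.3';python3 -m inch '0 0 -1.5 0 0.3;0 0 0 0 0.3'
```

```text
time: 6.67
tool_pos: [0.4889, -0.0707, 0.2485]
tool_rot: [2.775, 1.57, 2.531]
contact_force: [0.5, -0.4, -0.4]
opening: 0.0397
time: 6.83
tool_pos: [0.4889, -0.0707, 0.247]
tool_rot: [2.768, 1.57, 2.524]
contact_force: [-0.3, 0.3, 0.2]
opening: 0.0392
time: 7.0
tool_pos: [0.4889, -0.0707, 0.2455]
tool_rot: [2.814, 1.571, 2.57]
contact_force: [0.5, 0.5, -0.5]
opening: 0.0391
```

```bash
python3 -m inch '0 0 -1.2 0 0.3;0 0 0 0 0.3'; python3 -m inch '0 0 -1.2 0 0.3;0 0 0 0 0.3'
```

```text
time: 7.17
tool_pos: [0.4889, -0.0707, 0.2444]
tool_rot: [2.61, 1.571, 2.367]
contact_force: [0.6, 0.2, -1.2]
opening: 0.039
time: 7.33
tool_pos: [0.4889, -0.0706, 0.2432]
tool_rot: [2.636, 1.571, 2.392]
contact_force: [0.7, 0.1, -0.4]
opening: 0.0396
```

```bash
python3 - <<'E'
from h import *
s=readout.observe(); c=cams.read_camera("wrist"); im=c['color']
cv2.imwrite("pics/w7.png",cv2.resize(im[130:300,170:335],None,fx=3.4,fy=3.4,interpolation=cv2.INTER_CUBIC)[:,:,::-1])
E
```

```text
(no output)
```

View pics/w7.png

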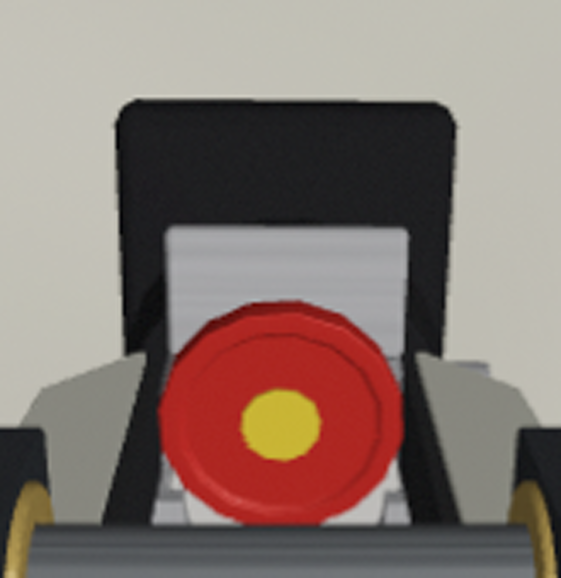

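```bash
python3 -m inch '0 1 0 0 0.3;0 0 -1.2 0 0.3;0 0 0 0 0.3'; python3 -m inch '0 0 -1 0 0.3;0 0 0 0 0.3'
```

```text
time: 7.63
tool_pos: [0.4889, -0.0696, 0.242]
tool_rot: [2.696, 1.571, 2.452]
contact_force: [-0.4, 0.9, -0.5]
opening: 0.0388
time: 7.8
tool_pos: [0.489, -0.0696, 0.2412]
tool_rot: [0.536, 1.571, 0.292]
contact_force: [-0.4, -0.0, 2.2]
opening: 0.0397
```

```bash
python3 -m inch '0 0 -0.5 0 0.3;0 0 0 0 0.3'; python3 -m inch '0 0 -0.5 0 0.3;0 0 0 0 0.3'
```

```text
time: 7.97
tool_pos: [0.489, -0.0697, 0.2407]
tool_rot: [0.365, 1.57, 0.121]
contact_force: [-0.3, -0.3, 2.6]
opening: 0.0392
time: 8.13
tool_pos: [0.489, -0.0697, 0.2402]
tool_rot: [0.251, 1.57, 0.008]
contact_force: [0.4, 0.5, 1.9]
opening: 0.039
```

```bash
python3 -m inch '0 0 0.5 0 0.45;0 0 0 0 0.5;0 0 0 0 0.55;0 0 8 0 0.55;0 0 14 0 0;0 0 0 0 0;0 0 0 0 0;0 0 0 0 0' 10
python3 -m inch '0 0 0 0 0;0 0 0 0 0'
python3 - <<'E'
from h import *
s=readout.observe(); c=cams.read_camera("wrist"); im=c['color']
print(s)
cv2.imwrite("pics/w8.png",cv2.resize(im[100:330,140:365],None,fx=2.6,fy=2.6,interpolation=cv2.INTER_CUBIC)[:,:,::-1])
np.savez("w8.npz",T=wristT(c,s),im=im)
E
```

```text
time: 8.8
tool_pos: [0.4888, -0.0696, 0.2625]
tool_rot: [1.36, 1.571, 1.117]
contact_force: [0.0, 0.5, 0.0]
opening: 0.0281
time: 8.97
tool_pos: [0.4888, -0.0696, 0.2621]
tool_rot: [3.006, 1.57, 2.762]
contact_force: [-0.0, -0.4, 0.2]
opening: 0.0152
{'time': 8.9667, 'qpos': array([-2.96899425e-01,  4.55156977e-01,  1.79750274e+00,  1.09211206e-04,
        8.89953082e-01, -1.62394403e+00]), 'qvel': array([ 0.00100295,  0.00018337, -0.00167094,  0.00018956,  0.00024125,
        0.00259595]), 'joint_efforts': array([ 6.23153464e-03, -4.31191564e+01, -1.85475022e+01, -3.16885044e-02,
        7.93758198e-02,  8.27772897e-05]), 'tool_pos': array([ 0.48881211, -0.06964026,  0.26214187]), 'tool_rot': array([3.00551905, 1.56977266, 2.76169854]), 'contact_force': array([-0.04658389, -0.42028924,  0.181446  ]), 'torque': array([ 0.09407742,  0.00341709, -0.00494631]), 'opening': 0.015173934864498119}
```

View pics/w8.png

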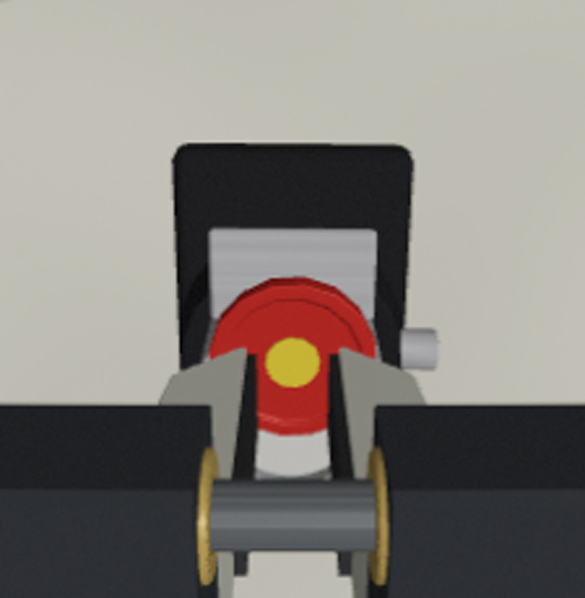

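```bash
python3 -m inch '0 0 -5 0 0;0 0 -5 0 0;0 0 -3 0 0;0 0 0 0 0;0 0 0 0 0' 10; python3 -m inch '0 0 -2 0 0;0 0 0 0 0';python3 -m inch '0 0 -2 0 0;0 0 0 0 0'; python3 -m inch '0 0 -1 0 0;0 0 0 0 0'
```

```text
time: 9.43
tool_pos: [0.4889, -0.0696, 0.2492]
tool_rot: [2.996, 1.57, 2.752]
contact_force: [0.3, 0.8, -0.8]
opening: 0.0004
time: 9.6
tool_pos: [0.489, -0.0697, 0.2474]
tool_rot: [2.535, 1.571, 2.291]
contact_force: [-0.2, 0.4, -0.2]
opening: 0.0006
time: 9.77
tool_pos: [0.4891, -0.0697, 0.2456]
tool_rot: [0.148, 1.57, -0.096]
contact_force: [-0.0, -0.4, 2.4]
opening: 0.0008
time: 9.93
tool_pos: [0.4891, -0.0697, 0.2448]
tool_rot: [0.131, 1.57, -0.113]
contact_force: [-1.1, 0.8, 2.8]
opening: 0.0005
```

```bash
python3 -m inch '0 0 -1 0 0;0 0 0 0 0';python3 -m inch '0 0 -1 0 0;0 0 0 0 0';
```

```text
time: 10.1
tool_pos: [0.4891, -0.0697, 0.2437]
tool_rot: [0.122, 1.57, -0.121]
contact_force: [0.3, -0.2, 3.4]
opening: 0.0006
time: 10.27
tool_pos: [0.4891, -0.0697, 0.2426]
tool_rot: [0.212, 1.57, -0.032]
contact_force: [0.5, -0.5, 2.9]
opening: 0.0004
```

```bash
for z in 1 ; do python3 -m inch '0 0 -0.5 0 0;0 0 0 0 0' | sed -n '2p;4p'; done; python3 -m inch '0 0 -0.5 0 0;0 0 0 0 0'| sed -n '2p;4p'; python3 -m inch '0 0 -0.5 0 0;0 0 0 0 0'| sed -n '2p;4p'
```

```text
tool_pos: [0.4891, -0.0697, 0.2422]
contact_force: [0.2, -0.5, 3.5]
tool_pos: [0.4891, -0.0697, 0.2417]
contact_force: [0.9, 0.3, 3.5]
tool_pos: [0.4891, -0.0697, 0.2415]
contact_force: [-0.4, 0.3, 6.6]
```

```bash
python3 -m inch '2 -0.5 0 0 0;2 -0.5 0 0 0;0 0 0 0 0' | sed -n '2p;4p';  python3 -m inch '2 -0.5 0 0 0;2 -0.5 0 0 0;0 0 0 0 0' | sed -n '2p;4p'
python3 - <<'E'
from h import *
s=readout.observe(); c=cams.read_camera("wrist"); im=c['color']
cv2.imwrite("pics/w9.png",cv2.resize(im[100:330,140:365],None,fx=2.6,fy=2.6,interpolation=cv2.INTER_CUBIC)[:,:,::-1])
E
```

```text
tool_pos: [0.4931, -0.0707, 0.2414]
contact_force: [-0.9, -0.5, 6.6]
tool_pos: [0.4971, -0.0717, 0.2414]
contact_force: [0.2, 0.2, 6.8]
```

View pics/w9.png

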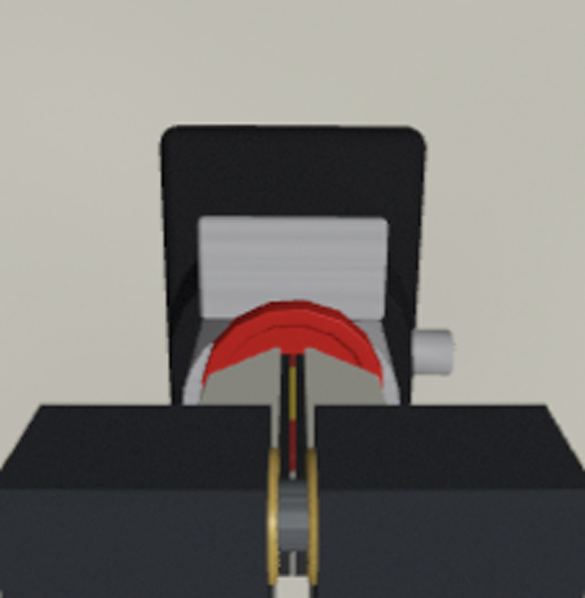

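```bash
python3 -m inch '2 -0.5 0 0 0;2 -0.5 0 0 0;0 0 0 0 0' | sed -n '2p;4p';  python3 -m inch '1.5 -0.4 0 0 0;0 0 0 0 0' | sed -n '2p;4p';  python3 -m inch '1 -0.25 0 0 0;0 0 0 0 0' | sed -n '2p;4p'
```

```text
tool_pos: [0.5011, -0.0727, 0.2414]
contact_force: [-0.1, 0.3, 5.6]
tool_pos: [0.5024, -0.073, 0.2414]
contact_force: [-0.3, 1.0, 6.4]
tool_pos: [0.5034, -0.0733, 0.2412]
contact_force: [-1.6, 0.3, 2.5]
```

```bash
python3 -m inch '0.8 -0.2 0 0 0;0 0 0 0 0' | sed -n '2p;4p';  python3 -m inch '0.8 -0.2 0 0 0;0 0 0 0 0' | sed -n '2p;4p'; python3 - <<'E'
from h import *
s=readout.observe(); c=cams.read_camera("wrist"); im=c['color']
print(s['tool_pos'],s['contact_force'])
cv2.imwrite("pics/w10.png",cv2.resize(im[100:330,140:365],None,fx=2.6,fy=2.6,interpolation=cv2.INTER_CUBIC)[:,:,::-1])
E
```

```text
tool_pos: [0.5042, -0.0735, 0.241]
contact_force: [-0.4, 0.3, 3.9]
tool_pos: [0.5051, -0.0737, 0.2411]
contact_force: [-0.1, 0.1, 2.6]
[ 0.50509202 -0.07373592  0.24106426] [-0.09633801  0.12668808  2.61732181]
```

View pics/w10.png

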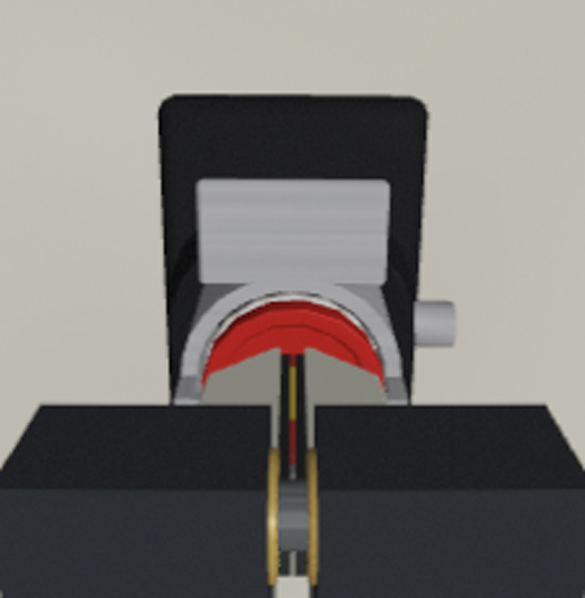

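```bash
python3 -m inch '0.7 -0.2 0 0 0;0 0 0 0 0' | sed -n '2p;4p';  python3 -m inch '0.7 -0.2 0 0 0;0 0 0 0 0' | sed -n '2p;4p'; python3 -m inch '0 0 0 0 0' | sed -n '2p;4p'
```

```text
tool_pos: [0.5057, -0.0739, 0.2411]
contact_force: [-1.6, -0.0, 3.3]
tool_pos: [0.5065, -0.0741, 0.2411]
contact_force: [-2.1, 0.1, 3.2]
tool_pos: [0.5064, -0.0741, 0.2411]
contact_force: [-1.9, -0.5, 3.1]
```

```bash
python3 -m inch '0 0 2 0 0;0 0 4 0 0;0 0 10 0 0;-5 1 20 0 0;-17 4 20 0 0.1;0 0 0 0 0.2' | sed -n '1p;2p;4p'; python3 - <<'E'
from h import *
s=readout.observe(); c=cams.read_camera("wrist"); im=c['color']
print(s['tool_pos'],s['contact_force'])
cv2.imwrite("pics/w11.png",cv2.resize(im[60:300,140:375],None,fx=2.5,fy=2.5,interpolation=cv2.INTER_CUBIC)[:,:,::-1])
E
```

```text
time: 13.2
tool_pos: [0.4837, -0.0688, 0.3006]
contact_force: [0.5, 0.2, 0.1]
[ 0.48365594 -0.06877827  0.30060788] [0.48156852 0.16504423 0.07514038]
```

View pics/w11.png

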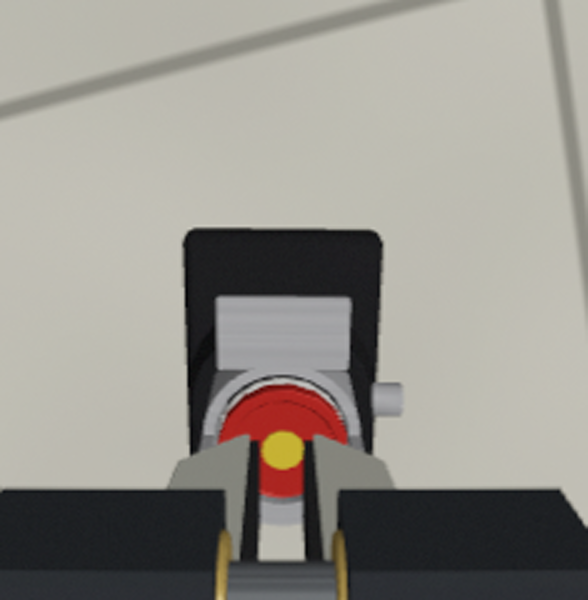

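```bash
python3 -m inch '21 -5 8 0 0.4;21 -5 8 0 0.6;21 -5 8 0 0.65;0 0 0 0 0.65;0 0 0 0 0.65' | sed -n '1p;2p;4p'; python3 - <<'E'
from h import *
s=readout.observe(); c=cams.read_camera("wrist"); im=c['color']
cv2.imwrite("pics/w12.png",cv2.resize(im[60:240,180:330],None,fx=3.3,fy=3.3,interpolation=cv2.INTER_CUBIC)[:,:,::-1])
T=wristT(c,s);np.savez("w12.npz",T=T,im=im)
h=cv2.cvtColor(im,cv2.COLOR_RGB2HSV)
y=(h[...,0]>20)&(h[...,0]<35)&(h[...,1]>180)&(h[...,2]>120); y[300:]=0
for ce,st in blobs(y,30): print(ce,st,toplane(c,[ce],.064,T))
E
```

```text
time: 13.67
tool_pos: [0.5482, -0.0844, 0.3205]
contact_force: [-0.9, 0.8, -0.2]
[252.16190476 149.19047619] [244 142  17  16 210] [[ 0.50535128 -0.07375536  0.064     ]]
```

View pics/w12.png

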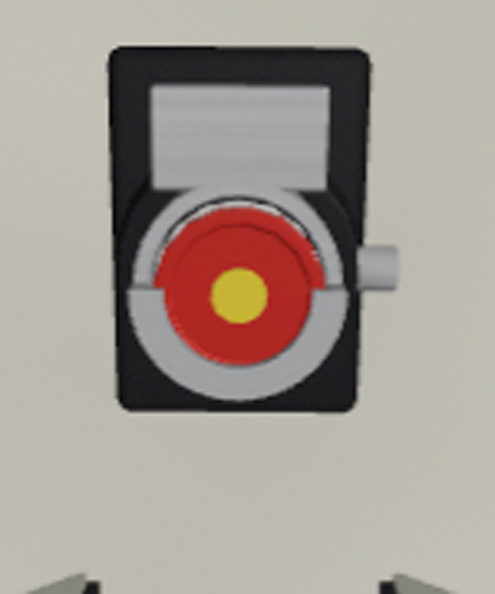

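```bash
python3 -m inch '-9 20 0 0 0.65;-10 30 0 0 0.65;-10 36 0 0 0.65;-10 36 0 0 0.65;-10 36 -10 0 0.65;-10 36 -15 0 0.65;-10 30 -15 0 0.65;-8 20 -15 0 0.65' 6 | sed -n '1p;2p;4p'; python3 -m inch '-5 12 -5 0 0.65;0 0 0 0 0.65;0 0 0 0 0.65;0 0 0 0 0.65'| sed -n '1p;2p;4p'; python3 - <<'E'
from h import *
s=readout.observe(); c=cams.read_camera("wrist"); im=c['color']
print(s['time'],s['tool_pos'],s['opening'],s['contact_force'])
cv2.imwrite("pics/w13.png",im[:,:,::-1]); T=wristT(c,s)
h=cv2.cvtColor(im,cv2.COLOR_RGB2HSV)
m=((h[...,0]<8)|(h[...,0]>172))&(h[...,1]>150)&(h[...,2]>50)
y=(h[...,0]>20)&(h[...,0]<35)&(h[...,1]>180)&(h[...,2]>120); y[300:]=0
for mm in (m,y):
  for ce,st in blobs(mm,80): print(ce,st,toplane(c,[ce],.024,T)[0])
E
```

```text
time: 14.38
tool_pos: [0.4683, 0.1622, 0.2652]
contact_force: [-0.0, 0.9, -0.3]
time: 14.72
tool_pos: [0.4655, 0.1714, 0.2613]
contact_force: [0.7, -0.2, 1.0]
14.7167 [0.46547984 0.17137433 0.26128321] 0.059917249994368156 [ 0.73359197 -0.17041796  1.04723885]
[252.63710114 212.93239589] [ 227  188   53   51 1849] [0.46548334 0.17162259 0.024     ]
[252.84134615 214.73076923] [245 207  17  16 208] [0.466904   0.17142619 0.024     ]
```

View pics/w13.png

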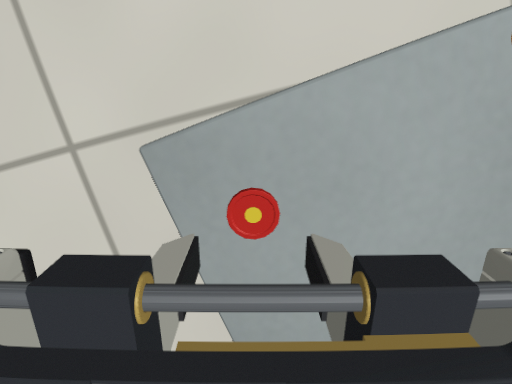

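```bash
python3 -m inch '1.3 0 -10 0 0.65;0 0 -20 0 0.65;0 0 -18 0 0.65;0 0 -8 0 0.65;0 0 -4 0 0.65;0 0 0 0 0.65;0 0 0 0 0.65' 6 ; python3 - <<'E'
from h import *
s=readout.observe(); c=cams.read_camera("wrist"); im=c['color']
cv2.imwrite("pics/w14.png",im[:,:,::-1]); T=wristT(c,s)
h=cv2.cvtColor(im,cv2.COLOR_RGB2HSV)
y=(h[...,0]>20)&(h[...,0]<35)&(h[...,1]>180)&(h[...,2]>120); y[300:]=0
for ce,st in blobs(y,80): print(ce,st,toplane(c,[ce],.024,T)[0])
E
```

```text
time: 15.35
tool_pos: [0.4671, 0.1717, 0.2015]
tool_rot: [0.503, 1.57, 0.259]
contact_force: [-0.2, 0.1, 0.8]
opening: 0.0596
[251.58452722 251.11174785] [241 242  22  20 349] [0.46677746 0.17138527 0.024     ]
```

```bash
python3 -m inch '0 0 -2 0 0.65;0 0 -1.2 0 0.65;0 0 0 0 0.4;0 0 0 0 0.3;0 0 0 0 0.3;0 0 0 0 0.3'; python3 -m inch '0 0 4 0 0.3;0 0 8 0 0.3;0 0 14 0 0.3;1 -5 20 0 0.3;2 -12 20 0 0.3;2 -20 20 0 0.3;2 -28 15 0 0.3;2 -35 0 0 0.3'
python3 - <<'E'
from h import *
s=readout.observe(); c=cams.read_camera("wrist"); im=c['color']
cv2.imwrite("pics/w15.png",im[:,:,::-1]); T=np.array(c['T_tool_cam'])
h=cv2.cvtColor(im,cv2.COLOR_RGB2HSV)
y=(h[...,0]>20)&(h[...,0]<35)&(h[...,1]>180)&(h[...,2]>120); y[300:]=0
for ce,st in blobs(y,80):
    o,r=ray(c,[ce],T); k=(.1743-o[0])/r[0,0]; print(ce,st,(o+r*k)[0])
E
```

```text
time: 15.9
tool_pos: [0.4668, 0.1719, 0.1981]
tool_rot: [0.65, 1.57, 0.406]
contact_force: [0.5, -0.1, 0.5]
opening: 0.0395
time: 16.57
tool_pos: [0.4765, 0.0719, 0.3028]
tool_rot: [0.294, 1.564, 0.053]
contact_force: [0.9, 0.3, -0.9]
opening: 0.0392
[252.17906336 254.67217631] [241 245  23  20 363] [ 1.74300000e-01 -1.06101941e-04  1.22019586e-04]
```

View pics/w15.png

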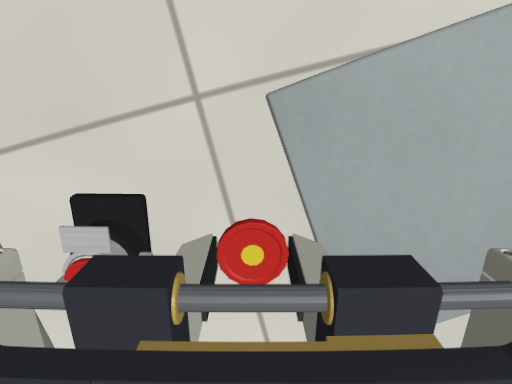

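```bash
python3 -m inch '2 -34 0 0 0.3;3 -34 0 0 0.3;3 -32 0 0 0.3;3 -22 0 0 0.3;2 -12 0 0 0.3;0 -7.5 -10 0 0.3;0 0 -15 0 0.3;0 0 -10 0 0.3'; python3 -m inch '0 0 -4 0 0.3;0 0 0 0 0.3;0 0 0 0 0.3;0 0 0 0 0.3'
python3 - <<'E'
from h import *
s=readout.observe(); c=cams.read_camera("wrist"); im=c['color']
print(s['tool_pos'],s['contact_force'])
cv2.imwrite("pics/w16.png",cv2.resize(im[130:300,170:335],None,fx=3.4,fy=3.4,interpolation=cv2.INTER_CUBIC)[:,:,::-1])
E
```

```text
time: 17.28
tool_pos: [0.4883, -0.0692, 0.2626]
tool_rot: [2.765, 1.569, 2.52]
contact_force: [0.5, 0.3, -0.6]
opening: 0.0395
time: 17.62
tool_pos: [0.489, -0.0692, 0.2604]
tool_rot: [0.125, 1.57, -0.118]
contact_force: [-0.5, 1.3, -0.2]
opening: 0.0394
[ 0.48898929 -0.06916563  0.26039858] [-0.45378136  1.3482442  -0.23235576]
```

View pics/w16.png

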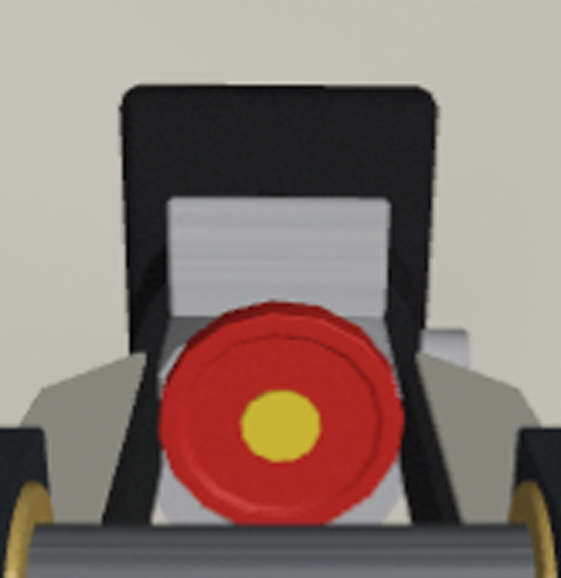

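```bash
python3 -m inch '0 -0.4 -5 0 0.3;0 0 -5 0 0.3;0 0 -2 0 0.3;0 0 0 0 0.3;0 0 0 0 0.3'| sed -n '1p;2p;4p'; python3 -m inch '0 0 -1.5 0 0.3;0 0 0 0 0.3'| sed -n '2p;4p';python3 -m inch '0 0 -1.5 0 0.3;0 0 0 0 0.3'| sed -n '2p;4p'; python3 -m inch '0 0 -1 0 0.3;0 0 0 0 0.3'| sed -n '2p;4p'
```

```text
time: 18.08
tool_pos: [0.4887, -0.07, 0.2477]
contact_force: [-0.0, 0.2, 0.9]
tool_pos: [0.4888, -0.0701, 0.2463]
contact_force: [-0.5, -0.6, -0.7]
tool_pos: [0.4887, -0.07, 0.2448]
contact_force: [0.1, -0.1, -0.1]
tool_pos: [0.4888, -0.07, 0.244]
contact_force: [-0.0, 0.1, 3.3]
```

```bash
python3 -m inch '0 0 0.4 0 0.45;0 0 0 0 0.5;0 0 0 0 0.55;0 0 8 0 0.55;0 0 14 0 0;0 0 0 0 0;0 0 0 0 0;0 0 0 0 0' 10
python3 - <<'E'
from h import *
s=readout.observe(); c=cams.read_camera("wrist"); im=c['color']
cv2.imwrite("pics/w17.png",cv2.resize(im[100:330,140:365],None,fx=2.6,fy=2.6,interpolation=cv2.INTER_CUBIC)[:,:,::-1])
T=np.array(c['T_tool_cam'])
h=cv2.cvtColor(im,cv2.COLOR_RGB2HSV)
y=(h[...,0]>20)&(h[...,0]<35)&(h[...,1]>180)&(h[...,2]>120); y[300:]=0
for ce,st in blobs(y,80): print(ce,st,toplane(c,[ce],.0703,wristT(c,s))[0],s['tool_pos'])
E
```

```text
time: 19.25
tool_pos: [0.4886, -0.07, 0.2662]
tool_rot: [1.153, 1.571, 0.91]
contact_force: [-0.4, 0.1, -0.4]
opening: 0.0281
[252.33447099 237.70307167] [243 229  20  18 293] [ 0.48885963 -0.07002011  0.0703    ] [ 0.48863698 -0.06998186  0.26623812]
```

View pics/w17.png

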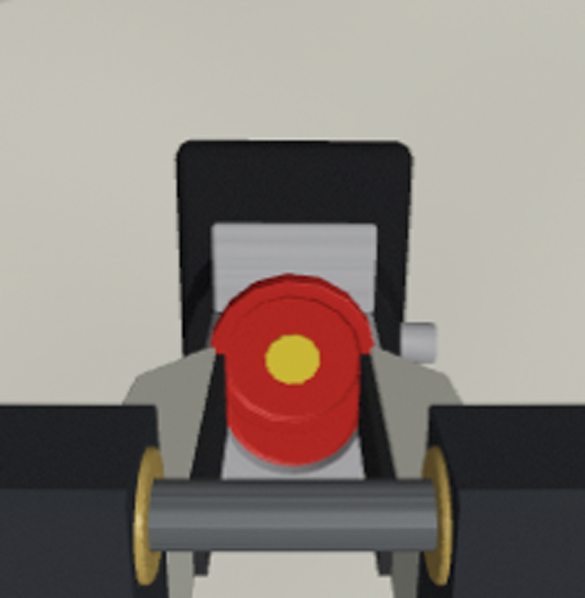

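```bash
python3 -m inch '0 0 -5 0 0;0 0 -5 0 0;0 0 -3 0 0;0 0 0 0 0;0 0 0 0 0;0 0 0 0 0' 10| sed -n '1p;2p;4p;5p'; python3 -m inch '0 0 -2 0 0;0 0 0 0 0;0 0 0 0 0'| sed -n '2p;4p;5p'; python3 -m inch '0 0 -2 0 0;0 0 0 0 0;0 0 0 0 0'| sed -n '2p;4p;5p';python3 -m inch '0 0 -1 0 0;0 0 0 0 0'| sed -n '2p;4p;5p'
```

```text
time: 19.8
tool_pos: [0.4888, -0.07, 0.2532]
contact_force: [0.1, -0.0, 0.1]
opening: 0.0005
tool_pos: [0.4888, -0.07, 0.2513]
contact_force: [-0.7, 0.1, 0.7]
opening: 0.0007
tool_pos: [0.4887, -0.07, 0.2493]
contact_force: [0.4, 0.2, -0.5]
opening: 0.0004
tool_pos: [0.4888, -0.07, 0.2484]
contact_force: [-0.6, -0.7, 2.5]
opening: 0.0004
```

```bash
python3 -m inch '0 0 -1 0 0;0 0 0 0 0'| sed -n '2p;4p'; python3 -m inch '0 0 -1 0 0;0 0 0 0 0'| sed -n '2p;4p';
```

```text
tool_pos: [0.4889, -0.07, 0.2475]
contact_force: [-0.5, 0.2, 3.5]
tool_pos: [0.4889, -0.07, 0.2464]
contact_force: [-0.1, 1.2, 3.7]
```

```bash
python3 -m inch '0 0 -1 0 0;0 0 0 0 0'| sed -n '2p;4p'; python3 -m inch '0 0 -1 0 0;0 0 0 0 0'| sed -n '2p;4p';python3 -m inch '0 0 -1 0 0;0 0 0 0 0'| sed -n '2p;4p';python3 -m inch '0 0 -0.6 0 0;0 0 0 0 0'| sed -n '2p;4p'
```

```text
tool_pos: [0.4889, -0.0701, 0.2453]
contact_force: [0.2, -0.2, 4.0]
tool_pos: [0.4889, -0.07, 0.2443]
contact_force: [0.8, -0.3, 4.1]
tool_pos: [0.4889, -0.0701, 0.2433]
contact_force: [0.9, -0.2, 4.1]
tool_pos: [0.4889, -0.0701, 0.2427]
contact_force: [0.5, -0.4, 3.8]
```

```bash
python3 -m inch '0 0 -0.5 0 0;0 0 0 0 0'| sed -n '2p;4p'; python3 -m inch '0 0 -0.5 0 0;0 0 0 0 0'| sed -n '2p;4p';python3 -m inch '0 0 -0.4 0 0;0 0 0 0 0'| sed -n '2p;4p'
```

```text
tool_pos: [0.4889, -0.07, 0.2422]
contact_force: [1.7, -0.3, 4.0]
tool_pos: [0.4889, -0.07, 0.2418]
contact_force: [0.7, -0.2, 3.9]
tool_pos: [0.4889, -0.0701, 0.2415]
contact_force: [0.2, 0.5, 5.5]
```

```bash
python3 -m inch '0 0 -0.2 0 0;0 0 0 0 0'| sed -n '2p;4p';python3 -m inch '2 -0.45 0 0 0;2 -0.45 0 0 0;0 0 0 0 0' | sed -n '2p;4p';  python3 -m inch '2 -0.45 0 0 0;2 -0.45 0 0 0;0 0 0 0 0' | sed -n '2p;4p'
python3 - <<'E'
from h import *
s=readout.observe(); c=cams.read_camera("wrist"); im=c['color']
cv2.imwrite("pics/w18.png",cv2.resize(im[100:330,140:365],None,fx=2.6,fy=2.6,interpolation=cv2.INTER_CUBIC)[:,:,::-1])
E
```

```text
tool_pos: [0.4889, -0.07, 0.2415]
contact_force: [0.2, 0.1, 7.8]
tool_pos: [0.4927, -0.0709, 0.2414]
contact_force: [-1.3, 0.3, 8.9]
tool_pos: [0.4967, -0.0718, 0.2414]
contact_force: [-0.7, 0.1, 8.8]
```

View pics/w18.png

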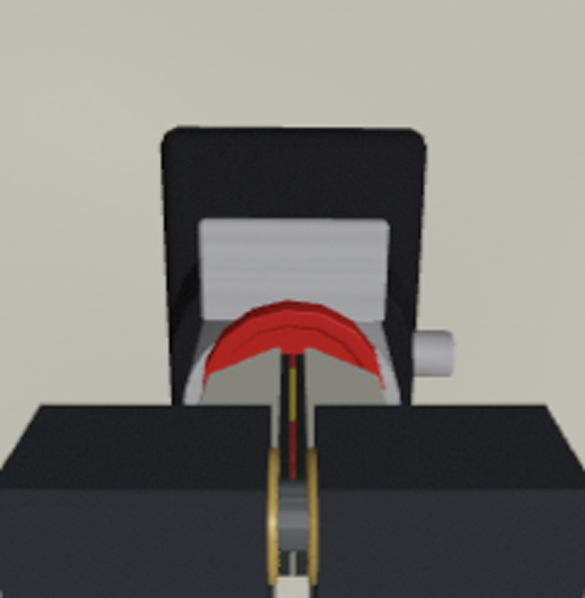

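```bash
python3 -m inch '2 -0.5 0.2 0 0;2 -0.5 0 0 0;0 0 0 0 0' | sed -n '2p;4p';  python3 -m inch '1.5 -0.4 0 0 0;0 0 0 0 0' | sed -n '2p;4p';  python3 -m inch '1 -0.25 0 0 0;0 0 0 0 0' | sed -n '2p;4p'; python3 -m inch '1 -0.25 0 0 0;0 0 0 0 0' | sed -n '2p;4p'
```

```text
tool_pos: [0.5007, -0.0728, 0.2414]
contact_force: [-1.2, 0.1, 6.7]
tool_pos: [0.5021, -0.0732, 0.2414]
contact_force: [-0.1, -0.1, 7.0]
tool_pos: [0.503, -0.0734, 0.2413]
contact_force: [-1.2, 0.7, 5.8]
tool_pos: [0.504, -0.0736, 0.2412]
contact_force: [-0.8, 0.5, 4.4]
```

```bash
python3 -m inch '0.8 -0.2 0 0 0;0 0 0 0 0' | sed -n '2p;4p';  python3 -m inch '0.8 -0.2 0 0 0;0 0 0 0 0' | sed -n '2p;4p';  python3 -m inch '0.6 -0.15 0 0 0;0 0 0 0 0' | sed -n '2p;4p'; python3 -m inch '0.4 -0.1 0 0 0;0 0 0 0 0' | sed -n '2p;4p'
```

```text
tool_pos: [0.505, -0.0739, 0.2412]
contact_force: [0.0, -0.0, 3.6]
tool_pos: [0.5058, -0.0741, 0.2412]
contact_force: [-2.2, 0.5, 4.4]
tool_pos: [0.5064, -0.0743, 0.2412]
contact_force: [-1.6, 0.8, 4.3]
tool_pos: [0.5069, -0.0744, 0.2413]
contact_force: [-2.4, 0.7, 4.4]
```

Wall contact is felt (−2 N along x) and the vertical force is only the spring's. I'll lift and look.

```bash
python3 -m inch '0 0 2 0 0;0 0 4 0 0;0 0 10 0 0;10 -2 20 0 0;20 -5 22 0 0.1;12 -3 20 0 0.3;0 0 0 0 0.65;0 0 0 0 0.65' ; python3 - <<'E'
from h import *
s=readout.observe(); c=cams.read_camera("wrist"); im=c['color']
print(s['tool_pos'])
cv2.imwrite("pics/w19.png",cv2.resize(im[60:240,180:330],None,fx=3.3,fy=3.3,interpolation=cv2.INTER_CUBIC)[:,:,::-1])
T=wristT(c,s)
h=cv2.cvtColor(im,cv2.COLOR_RGB2HSV)
y=(h[...,0]>20)&(h[...,0]<35)&(h[...,1]>180)&(h[...,2]>120); y[300:]=0
for ce,st in blobs(y,30): print(ce,st,toplane(c,[ce],.064,T))
c=cams.read_camera("top");cv2.imwrite("pics/top1.png",c['color'][:,:,::-1])
E
```

```text
time: 24.77
tool_pos: [0.5493, -0.0845, 0.3208]
tool_rot: [-0.022, 1.568, -0.266]
contact_force: [-0.9, 0.2, -0.1]
opening: 0.0224
[ 0.54931236 -0.08451879  0.32075128]
[251.69856459 146.63157895] [244 139  16  16 209] [[ 0.5052768  -0.07403397  0.064     ]]
```

View pics/w19.png

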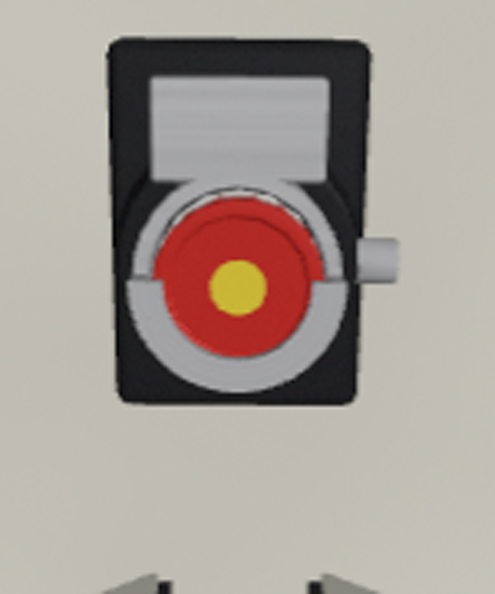

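View pics/top1.png

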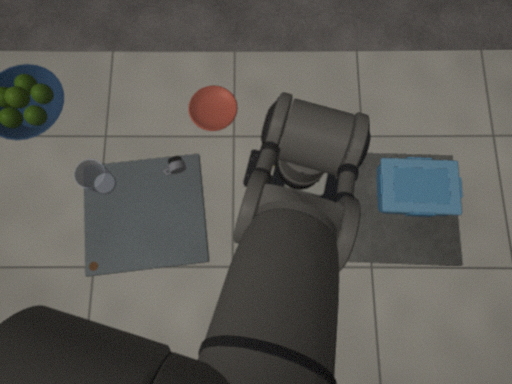

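```bash
python3 -m inch '0 0 20 0 0.65;0 0 10 0 0.65;0 0 0 0 0.65;0 0 0 0 0.65'; python3 -c "
from cell import workorder; print(workorder.hand_in())"
```

```text
time: 25.2
tool_pos: [0.5486, -0.0843, 0.3492]
tool_rot: [0.22, 1.57, -0.024]
contact_force: [1.0, 0.3, -1.0]
opening: 0.0567
the job is handed in; nothing more can be done
None
```

Both tokens are in the tube. I loaded token_b first, then token_a. Each was laid on the plate, pressed down to the sill and slid back until I felt the back wall (about 2 N). I then let go and lifted clear. The job was handed in at about 25 s, and no verdict was reported.

- **Force:** the highest I read was about 9 N, against the 15 N limit. These are readings taken at the end of each move, so a brief peak in between would not show.
- **Position:** after each lift the wrist camera showed the token level under the lips. Its centre was at about (0.505, -0.074), within about 1 mm of the tube axis I had estimated. That estimate is itself only good to about 2 mm.
- **Other items:** in the last top view the cup, bottle cap and lunchbox looked unmoved, judged by eye. The arm hid the spork in that view, so I did not recheck it. I never worked near it.
- **Not checked:** I took no picture after hand-in. The first token is hidden under the second, so its final state comes from the picture taken right after it was loaded.

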